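# Wedge the rocking walnut box steady

### The arm

A 6-joint arm with a two-finger parallel gripper is mounted at the origin on the work surface. World frame = base frame: x ahead of the robot, y to its left, z up, the work surface at z = 0. Lengths are in m, angles in rad, forces in N, time in s.
With the tool pointing down it reaches from about 0.3 to 0.775 m from the base axis. Payload 14.6 kg.
Tool frame: the origin (TCP) lies at the very end of the fingers, on their centre line; the grasp point (between the pads) lies 19 mm behind it; z points along the fingers, y is the line along which they close (so a half turn about z gives the same grasp; the last joint's range is limited). The gripper opens to 94 mm and grips with 3 to 60 N. Pads are 16 mm wide; open, the fingers measure 119 mm over their backs; the gripper's body (75 mm by 177 mm) begins 78 mm behind the grasp point.
Start: joints at [-1.187, 0.3, 1.521, -0, 1.321, -0.067], TCP at [0.24, -0.495, 0.205] pointing down, gripper open.
Joint ranges: [-3.03, 3.03], [-0.79, 2.21], [0.23, 2.52], [-1.04, 4.18], [0, 3.07], [-2.55, 2.55]. Speed limits (rad/s): [2.22, 2.22, 2.57, 3.14, 3.14, 3.14].

### API

Orientations are given as [roll, pitch, yaw] about the fixed x, y, z axes, in that order (R = Rz(yaw) Ry(pitch) Rx(roll)).
In Python, from station import ctrl, cams gives the robot as it stands. The module is installed in compiled form; this text tells all that it offers.
- The arm moves only by the tool arm_command, never from a script. Its argument "plan" is a list that holds one entry, the list of rows, each a list of 7 numbers: the shift along the tool's x, y, z in fractions of the full range, 1 being 60 cm, then the turn, a rotation vector about the tool's x, y, z in fractions of the full range, 1 being pi/2 rad, then the closure, from -1 (fully open) to 1 (shut). A call has 1 to 12 rows; each row is the pose to reach, as a shift and turn from the pose commanded when the call began, along the tool's axes at that moment; what a row does not reach only later rows make up. A row lasts 1/10 s, in which the tool goes at most 50 mm and 8.59 degrees, less where a joint would pass 70% of its speed; a pose out of reach is approached as far as the arm can. Shift and turn numbers lie between -1 and 1, and a call with a number outside is refused. A call with a gripper value outside its range is refused whole. The fingers move at their own pace and stop on an object; "squeeze" is the grip in N (left out, the last holds). Time passes only in rows, so rows that repeat a pose let the fingers close. It gives the time, the measured TCP pose, the force, the opening and the grip force at its end, in the units of the state.
- ctrl.get_obs(): the state, without advancing time (a new reading comes with each control period).
- cams.camera(name): name is "scene" or "top"; returns (picture, depth): 480x640x3 uint8, blue, green, red; 480x640 float32, m along the optical axis (not along the pixel's ray), 0 where there is no reading.
- cams.camera_info(name): a dict with "fx", "fy", "cx", "cy" (pixels), "dist_coeffs" ([k1, k2, p1, p2, k3] as OpenCV has them; the pictures are not rectified), "world_to_cam" (4x4, takes a point from world to camera coordinates). Camera axes: x right, y down, z forward; pixel columns grow to the right and rows downward; lengths in m; the calibration is good to about 2 mm. A picture is of the moment at which its call begins. camera_info takes no time and is no camera call.
- ctrl.hand_in(): hands the job in; it is judged then, once.
The state is a dict: "time_s": time; "qpos": joint angles; "joint_vel": joint speeds; "tau": joint torques, N m; "ee_pos": TCP position; "eef_rot": TCP orientation; "force": force on the tool from outside, world axes, zero at the start; "moment": the same for the moment, N m; "grip_width": finger opening in m; "grip_force": force on a finger pad.
Only numpy, scipy, OpenCV 4.12 (cv2) and the standard library are available. Lean on these libraries where they do the work, as an engineer would, in place of code of your own. Each camera call takes 0.05 s, during which the arm holds its last target. There are 200 camera calls.

### The job

The walnut box rocks because one of its feet hangs in the air over the missing corner of its stone slab: without grasping, pinching or lifting anything, push the loose wooden wedge, thin end first, along the table and under that foot until it is just snug, neither jacking the box up nor shoving it along. Then test by touch: press straight down on the top of the box right above that foot with about 10 N, and it must no longer give way; if it still dips, push the wedge in further and press again. Finish clear of everything, leaving the wedge in place, the box standing level and the other things on the table undisturbed.

Things in the scene. Friction and masses are not known exactly. Their poses are not given: they have to be found in the camera images.
- box: Loose walnut box, about 1.6 kg, 160 (x) by 220 (y) by 134 mm high, flat closed top, an 85 mm flap folded out level on its -y side. Origin: centre of its four feet at their undersides, z up. Feet 22 by 22 by 20 mm high, centred at x +-60, y +-90 mm; box walls end 9 mm outside them. Three feet stand on the slab; the one at +x,+y hangs.
- box_foot (a point): Centre of the underside of the hanging foot (22 mm square). It hangs 7 to 11 mm above the table; the gap varies and is found by feel. Wedge it from the box's +y side, moving along the box's -y. A push of 2 to 3 N down on the top above it tips the box until it meets the table; let go, the box rocks back level.
- box_press (a point): Point on the box's flat top, straight above the hanging foot, 134 mm above its underside and 20 mm in from both edges of the top: press here, downwards.
- wedge: Loose pale wooden wedge on the table on the box's +y side, 120 mm long (x), 50 wide (y), 0.1 kg; its top slopes from 24 mm high at the back (x = -60) to 2 mm at the thin end (x = +60). Origin: centre of its underside. At the start its thin end points along the box's -y within 0.2 rad, 15 to 55 mm short of the foot, up to 15 mm to either side.
- wedge_tip (a point): Middle of the thin end, on the table.
- wedge_back (a point): Middle of the upright back face (50 wide, 24 mm high), 12 mm above the table: push here. Sliding over the table takes about 0.6 N; once the slope meets the foot the push rises quickly (about 4 N: snug; over about 8 N it may jack up or shove the box). The wedge stays where it is pushed and does not slip out under load.
- slab: Fixed pale stone slab under the box, 175 (x) by 240 (y) mm, its top 7 to 11 mm above the table, its axes along the box's. Origin: middle of the underside, 0 to 4 mm below the table top, under the box's middle. Its +x,+y corner is missing: no slab where x > -5 and y > 30 mm.
- kerb: Fixed brick kerb 35 by 240 by 45 mm high along the slab's -x side, spanning x -142 to -108 mm and y -140 to 100 mm in its own frame (same axes as the slab, origin at the slab's middle on the table).
- torch: Orange torch lying on the table, 135 mm long, 38 mm thick; leave alone. Origin under its middle.
- padlock: Nickel padlock lying flat, 44 by 50 by 20 mm with its shackle to +x, 80 mm long in all; leave alone.
- key_a: Bronze-coloured key lying flat, 63 mm long, 4 mm thick; leave alone.
- key_b: Second such key; leave alone.
- stone: Flat glassy stone 50 mm across, 28 mm high; leave alone.
- cup: White cup 72 mm across, 60 mm high; leave alone.

How it is judged:
On the way, in this order (a step that is already met when the one before it is completed fails the run):
1. the thin end of the wedge has gone in under the hanging foot, the box still level (x of box_foot in the frame of wedge between -0.05 and 0.053 m and y of box_foot in the frame of wedge between -0.024 and 0.024 m and angle between box's own z axis and vertical below 0.022 rad), for 0.2 s.
2. the top of the box is pressed above the wedged foot with the fingers and does not give (all of step 1 and contact force between the fingers and box above 5 N and horizontal distance between the grasp point and box_press below 0.03 m), for 0.3 s.
At the end, for the whole second after the job is handed in: After a press of over 5 N held 0.3 s above the foot without give: wedge on the table, its tip 7 mm or more past the foot's middle and its centre line within 24 mm of it; box level within 0.022 rad (2 mm) and within 15 mm of its start; all at rest, bystanders within 20 mm (all of step 1 and distance of box from where it was at the start of the episode below 0.015 m and height (world z) of wedge below 0.006 m and linear speed of each of wedge, box below 0.01 m/s and distance of each of torch, padlock, key_a, key_b, stone, cup from where it was at the start of the episode below 0.02 m); the robot touches nothing.
It fails at once if the wedge is lifted off the table or tipped over (height (world z) of wedge above 0.015 m or angle between wedge's own z axis and vertical above 0.35 rad).
It fails at once if the wedge is pinched or driven hard (over 30 N from the fingers) (contact force between the fingers and wedge above 30 N).
It fails at once if the box is shoved along or lifted by more than 25 mm (distance of box from where it was at the start of the episode above 0.025 m).
It fails at once if the box is tipped well beyond its rocking (angle between box's own z axis and vertical above 0.18 rad).
It fails at once if a bystander is knocked away or lifted (distance of any of torch, padlock, key_a, key_b, stone, cup from where it was at the start of the episode above 0.03 m).
It also fails if it takes over 48 s, if anything falls off the work surface, if the arm or the gripper's body presses on something with over 40 N, if the wrist force passes 120 N, or if a joint passes its speed limit or range.

## Working session

There is one attempt and no reset: what is moved stays moved. The work goes in short steps, Python scripts to look and compute and a tool call to move; the robot and the scene stay as the last step left them, time stands still between calls to the robot, and variables do not carry over. Pictures are saved under pics/ and viewed, at most 10 in all, crops included, and the job is handed in when it is done.

Besides the shell and the picture viewer there is one more tool, called by a JSON object that holds its "op" and its "data". arm_command: Moves the arm, as the interface text tells. Its arguments: {"type":"object","properties":{"plan":{"type":"array"},"squeeze":{"type":"number"}},"required":["plan"]}

```bash
mkdir -p pics; cat > h.py <<'E'
import numpy as np, cv2
from station import ctrl, cams
def snap(n):
    im,d=cams.camera(n); np.savez(f'{n}.npz',im=im,d=d); return im,d
def load(n):
    z=np.load(f'{n}.npz'); return z['im'],z['d']
def cal(n):
    c=cams.camera_info(n); K=np.array([[c['fx'],0,c['cx']],[0,c['fy'],c['cy']],[0,0,1.]])
    return K,np.array(c['dist_coeffs'],float),np.array(c['world_to_cam'])
def pix2plane(n,uv,z):
    K,D,T=cal(n); uv=np.array(uv,float).reshape(-1,1,2)
    p=cv2.undistortPoints(uv,K,D).reshape(-1,2); r=np.c_[p,np.ones(len(p))]@T[:3,:3]
    o=-T[:3,:3].T@T[:3,3]; s=(z-o[2])/r[:,2]; return o+r*s[:,None]
def cloud(n,d):
    K,D,T=cal(n); v,u=np.mgrid[0:480,0:640]
    p=cv2.undistortPoints(np.stack([u,v],-1).reshape(-1,1,2).astype(float),K,D).reshape(-1,2)
    P=np.c_[p,np.ones(len(p))]*d.reshape(-1,1); return ((P-T[:3,3])@T[:3,:3]).reshape(480,640,3)
E
python3 - <<'E'
from h import *
for n in('top','scene'):
    im,d=snap(n); cv2.imwrite(f'pics/{n}0.png',im)
    T=cal(n)[2]; print(n,-T[:3,:3].T@T[:3,3])
o=ctrl.get_obs(); print(o)
E
```

```text
top [0.46583038 0.02604102 0.95166046]
scene [1.23293483 0.26033779 0.68555352]
{'time_s': 0.1, 'qpos': array([-1.18660332e+00,  3.00401480e-01,  1.52151021e+00,  5.51285536e-06,
        1.32070037e+00, -6.65884496e-02]), 'joint_vel': array([-1.13888075e-06, -2.24220659e-03, -2.42452446e-03, -2.22816723e-04,
        4.02062845e-04, -1.33542746e-03]), 'tau': array([ 1.78939597e-03, -5.32644510e+01, -3.53283763e+01,  7.09600816e-02,
        2.34990427e-02, -2.72290589e-05]), 'ee_pos': array([ 0.23953513, -0.49484089,  0.2049545 ]), 'eef_rot': array([-3.14057586e+00, -7.31587986e-05,  4.50780053e-01]), 'force': array([-0.02309026,  1.05195597, -0.14969457]), 'moment': array([ 0.01656238, -0.0296796 ,  0.00829549]), 'grip_force': 0.0, 'grip_width': 0.09406027163443662}
```

View pics/top0.png

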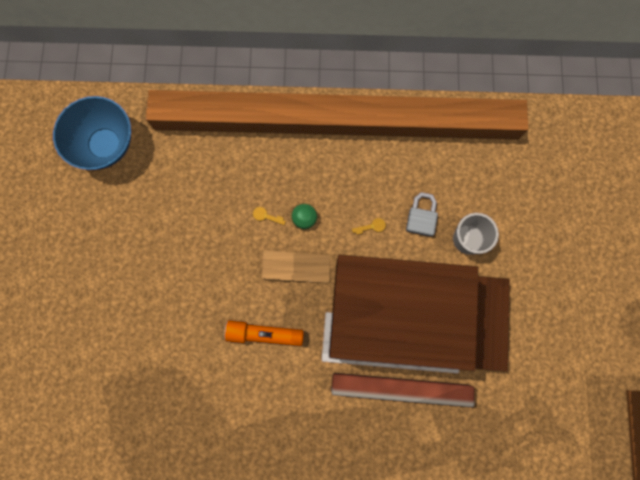

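View pics/scene0.png

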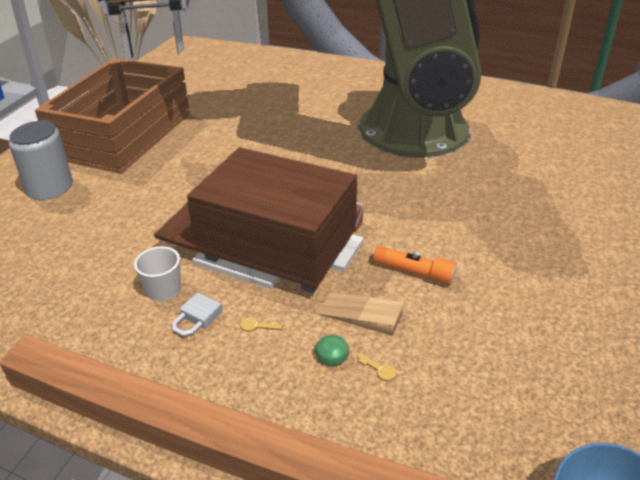

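The top view shows the box top at roughly (333–478, 256–370) with its flap on the right. The wedge is at (262–330, 251–283) with its thick end on the left, so the box's +y is image left and its +x is image up. Next I measure both.

```bash
python3 - <<'E'
from h import *
im,d=load('top'); P=cloud('top',d)
z=P[...,2]
print('table z',np.median(z[300:360,180:215]), 'boxtop z',np.median(z[280:350,350:460]))
zt=np.median(z[280:350,350:460])
m=((abs(z-zt)<0.012)&(d>0)); m[:, :320]=0; m[:,490:]=0; m[:240]=0; m[390:]=0
m=cv2.morphologyEx(m.astype(np.uint8),cv2.MORPH_OPEN,np.ones((5,5)))
pts=P[m>0][:,:2].astype(np.float32); r=cv2.minAreaRect(pts); print('box top',r); print(cv2.boxPoints(r))
print('slab z',np.median(z[340:355,325:329]))
w=z[245:290,255:335]
print(np.round(w[5:40:4,::6]*1000).astype(int))
for a,b in((0,0),):
  pass
big=cv2.resize(im[225:385,240:400],None,fx=4,fy=4,interpolation=cv2.INTER_CUBIC)[:600]; cv2.imwrite('pics/top_crop.png',big)
im,d=load('scene'); cv2.imwrite('pics/sc_crop.png',cv2.resize(im[225:345,270:430],None,fx=5,fy=5,interpolation=cv2.INTER_CUBIC))
E
```

```text
table z 0.0009800513259633408 boxtop z 0.145643843393003
box top ((0.5105503797531128, -0.10500246286392212), (0.22106076776981354, 0.16033025085926056), 86.54330444335938)
[[ 4.2386678e-01 -2.1049826e-01]
 [ 5.8390534e-01 -2.2016524e-01]
 [ 5.9723401e-01  4.9333274e-04]
 [ 4.3719542e-01  1.0160312e-02]]
slab z 0.011344426629283089
[[  1   1   3   3   2   1   1   2   3   2  -1   0   2   5]
 [  4   1  24  22  18  17  19  14  13  10   7 952   3  -1]
 [  0   2  24  24  20  19  15  16  13  11  10   7   2   2]
 [ -1   3  25  19  15  18  14  16  11  12   7   5   4   3]
 [ -1  -1  24  24  19  22  15  14  14   9   8   5   4  -1]
 [  1   1  26  21  21  18  17  12  10   8   6   3   1   3]
 [  1   2  22  24  19  19  14  13  12   8   5   5   2   5]
 [  1  -1  26  21  19  17  17  14  10  10   5   7   2   2]
 [  4   3   1   3  -2   0   2   3   5   2   4   3   2  -1]]
```

View pics/top_crop.png

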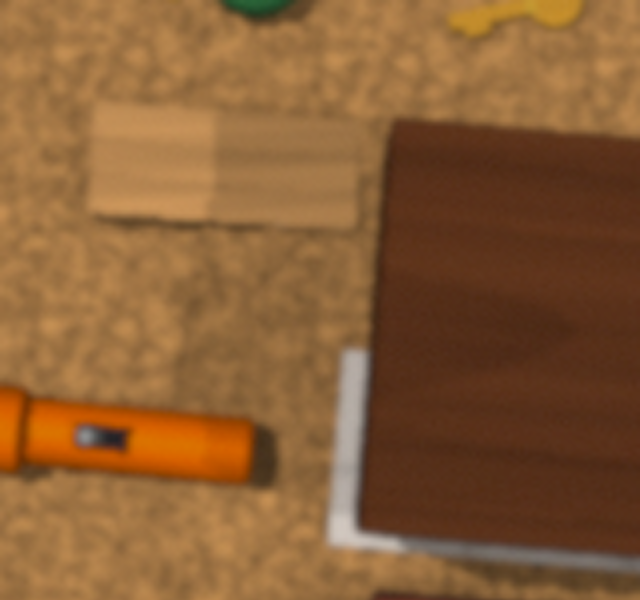

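View pics/sc_crop.png

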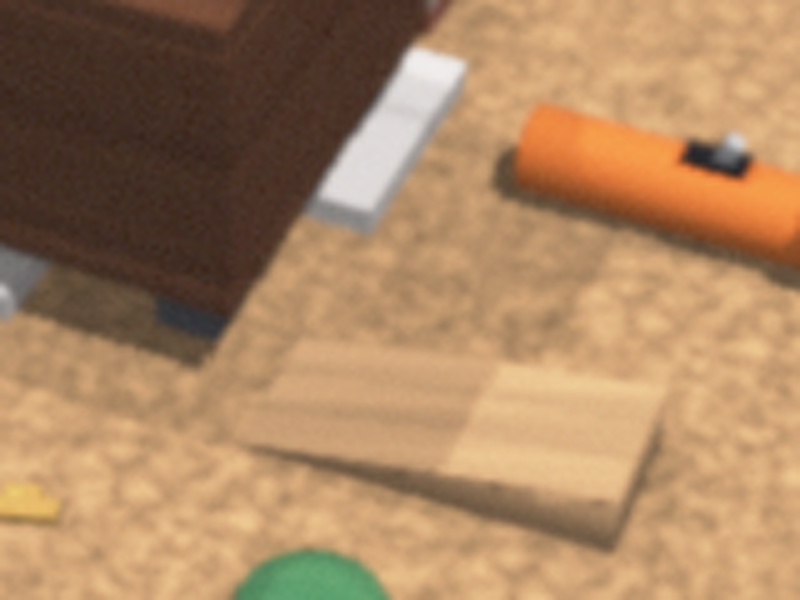

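```bash
python3 - <<'E'
from h import *
f=lambda u,v:(240+(u-1.5)/4,225+(v-1.5)/4)
B=pix2plane('top',[f(93,103),f(92,213)],0.024); T=pix2plane('top',[f(362,120),f(357,228)],0.002)
print('back',B,'tip',T); b,t=B.mean(0)[:2],T.mean(0)[:2]
print('len',np.linalg.norm(t-b)); a=(t-b)/np.linalg.norm(t-b); print('dir',a,np.arctan2(a[1],a[0]))
# depth/colour mask check
im,d=load('top');P=cloud('top',d);
m=(P[...,2]>0.008)&(P[...,2]<0.04);m[:246]=0;m[290:]=0;m[:,:255]=0;m[:,332:]=0
m=cv2.morphologyEx(m.astype(np.uint8),cv2.MORPH_OPEN,np.ones((3,3)))
r=cv2.minAreaRect(P[m>0][:,:2].astype(np.float32));print(r,cv2.boxPoints(r))
# scene cross-check
g=lambda u,v:(270+(u-2)/5,225+(v-2)/5)
print('scene back top',pix2plane('scene',[g(615,500),g(668,385)],0.024),'tip',pix2plane('scene',[g(243,442),g(300,342)],0.002))
yaw=-0.0603; y=np.array([-np.sin(yaw),np.cos(yaw)]);x=np.array([y[1],-y[0]])
foot=np.array([.5759,-.0185]); print('tip rel foot in box xy',(t-foot)@x,(t-foot)@y,'back',(b-foot)@x,(b-foot)@y)
# torch & stone extents
for nm,(u0,u1,v0,v1) in dict(torch=(215,312,312,352),stone=(286,322,200,234)).items():
    q=P[v0:v1,u0:u1].reshape(-1,3);q=q[q[:,2]>.01];print(nm,q.min(0),q.max(0))
E
```

```text
back [[0.61927356 0.1298984  0.024     ]
 [0.56981663 0.12810148 0.024     ]] tip [[0.61824692 0.00886833 0.002     ]
 [0.56854882 0.01002753 0.002     ]]
len 0.11955751589499755
dir [-0.00959556 -0.99995396] -1.5803920366538269
((0.5937539935112, 0.08535198867321014), (0.09018391370773315, 0.050500016659498215), 88.37352752685547) [[0.5672343  0.04099488]
 [0.6177139  0.03956151]
 [0.6202737  0.1297091 ]
 [0.56979406 0.13114247]]
scene back top [[0.6197808  0.12860805 0.024     ]
 [0.56868792 0.13049761 0.024     ]] tip [[0.61570249 0.01101716 0.002     ]
 [0.56839911 0.0119539  0.002     ]]
tip rel foot in box xy 0.015781831854812346 0.028951617958228947 back 0.009722350071548851 0.14835548007123134
torch [0.45405165 0.02604102 0.01086358] [0.49445306 0.18994677 0.95166046]
stone [0.46583038 0.02604102 0.01010949] [0.70862557 0.08225824 0.95166046]
```

```bash
cat >> h.py <<'E'
from scipy.spatial.transform import Rotation as Ro
def to(p,yaw):
    o=ctrl.get_obs(); R=Ro.from_euler('xyz',o['eef_rot']); G=Ro.from_euler('xyz',[np.pi,0,yaw])
    print('t',o['time_s'],'at',o['ee_pos'].round(4),o['eef_rot'].round(3),'F',o['force'].round(2),'w',round(o['grip_width'],4))
    print('shift mm',(R.inv().apply(np.array(p)-o['ee_pos'])*1000).round(1),'turn',(R.inv()*G).as_rotvec().round(3))
E
python3 - <<'E'
from h import *
print(pix2plane('top',[(304,229),(304,204),(291,216),(317,216)],0.012))
print('key',pix2plane('top',[(285,222),(255,215)],0.003))
to([.645,.088,.23],1.51)
E
```

```text
[[0.6628439  0.0578934  0.012     ]
 [0.70995382 0.05936901 0.012     ]
 [0.68659934 0.08252876 0.012     ]
 [0.68787622 0.03477678 0.012     ]]
key [[0.67702754 0.093759   0.003     ]
 [0.68883454 0.14985611 0.003     ]]
t 0.1 at [ 0.2395 -0.4948  0.205 ] [-3.141 -0.     0.451] F [-0.02  1.05 -0.15] w 0.0941
shift mm [ 618.9 -348.   -24.6] turn [-1.000e-03 -1.000e-03 -1.059e+00]
```

Units first: shifts go in shares of 60 cm and turns go in shares of pi/2 rad. So 470 mm / 600 = 0.7833, 430 mm / 600 = 0.7167, -0.93 rad / 1.5708 = -0.5921.

{"op": "arm_command", "data": {"plan": [[[0.05,-0.0283,-0.0417,0,0,-0.0318,1],[0.1167,-0.065,-0.0417,0,0,-0.0828,1],[0.1833,-0.1033,-0.0417,0,0,-0.1337,1],[0.25,-0.14,-0.0417,0,0,-0.1846,1],[0.3167,-0.1783,-0.0417,0,0,-0.2355,1],[0.3833,-0.215,-0.0417,0,0,-0.2865,1],[0.45,-0.2533,-0.0417,0,0,-0.3374,1],[0.5167,-0.29,-0.0417,0,0,-0.3883,1],[0.5833,-0.3283,-0.0417,0,0,-0.4393,1],[0.65,-0.365,-0.0417,0,0,-0.4902,1],[0.7167,-0.4033,-0.0417,0,0,-0.5411,1],[0.7833,-0.44,-0.0417,0,0,-0.5921,1]]]}}

```text
time_s: 1.3
ee_pos: [0.5483, -0.0508, 0.2303]
eef_rot: [-3.141, 0.0, 1.384]
force: [0.1, -0.3, 1.1]
grip_width: 0.0023
grip_force: 0.0
```

```bash
python3 -c "
from h import *
to([.645,.088,.15],1.51)"
```

```text
t 1.3 at [ 0.5483 -0.0508  0.2303] [-3.141  0.     1.384] F [ 0.06 -0.33  1.14] w 0.0023
shift mm [154.3  69.3  80.2] turn [-0.     0.    -0.126]
```

Converted, 180 mm / 600 = 0.3, 154 mm / 600 = 0.2567, -0.126 rad / 1.5708 = -0.0802.

{"op": "arm_command", "data": {"plan": [[[0.0667,0.03,0,0,0,-0.0255,1],[0.1333,0.06,0,0,0,-0.0509,1],[0.2,0.09,0,0,0,-0.0764,1],[0.2567,0.115,0.0167,0,0,-0.0802,1],[0.2567,0.115,0.0833,0,0,-0.0802,1],[0.2567,0.115,0.1583,0,0,-0.0802,1],[0.2567,0.115,0.2333,0,0,-0.0802,1],[0.2567,0.115,0.3,0,0,-0.0802,1],[0.2567,0.115,0.3,0,0,-0.0802,1]]]}}

```text
time_s: 2.2
ee_pos: [0.6413, 0.0853, 0.0446]
eef_rot: [-3.132, 0.001, 1.507]
force: [0.5, 0.1, -0.3]
grip_width: 0.0006
grip_force: 0.0
```

```bash
python3 -c "
from h import *
to([.645,.088,.007],1.51)
o=ctrl.get_obs();print(o['qpos'].round(3))"
```

```text
t 2.2 at [0.6413 0.0853 0.0446] [-3.132e+00  1.000e-03  1.507e+00] F [ 0.5   0.07 -0.32] w 0.0006
shift mm [ 3.   3.8 37.5] turn [-0.01   0.001 -0.003]
[ 0.076  0.679  1.354 -0.     1.118  0.14 ]
```

Converted, 43 mm / 600 = 0.0717, 22 mm / 600 = 0.0367.

{"op": "arm_command", "data": {"plan": [[[0,0,0,0,0,0,1],[0,0,0.0367,0,0,0,1],[0,0,0.0717,0,0,0,1],[0,0,0.0717,0,0,0,1],[0,0,0.0717,0,0,0,1]]]}}

```text
time_s: 2.7
ee_pos: [0.6456, 0.0856, 0.01]
eef_rot: [3.139, -0.0, 1.507]
force: [-0.1, -0.3, 0.3]
grip_width: 0.0003
grip_force: 0.0
```

Converted, -26 mm / 600 = -0.0433, -25 mm / 600 = -0.0417.

{"op": "arm_command", "data": {"plan": [[[0,-0.0083,0.0033,0,0,0,1],[0,-0.0167,0.0033,0,0,0,1],[0,-0.0217,0.0033,0,0,0,1],[0,-0.0267,0.0033,0,0,0,1],[0,-0.0317,0.0033,0,0,0,1],[0,-0.0367,0.0033,0,0,0,1],[0,-0.0417,0.0033,0,0,0,1],[0,-0.0433,0.0033,0,0,0,1],[0,-0.0433,0.0033,0,0,0,1]]]}}

```text
time_s: 3.6
ee_pos: [0.6181, 0.0872, 0.0052]
eef_rot: [-3.141, 0.0, 1.507]
force: [0.2, 0.4, 0.4]
grip_width: 0.0005
grip_force: 0.4
```

```bash
python3 - <<'E'
from h import *
snap('top'); im,d=snap('scene'); cv2.imwrite('pics/sc1.png',cv2.resize(im[225:345,270:430],None,fx=5,fy=5,interpolation=cv2.INTER_CUBIC))
print(ctrl.get_obs()['ee_pos'])
E
```

```text
[0.61826914 0.08719759 0.00513319]
```

View pics/sc1.png

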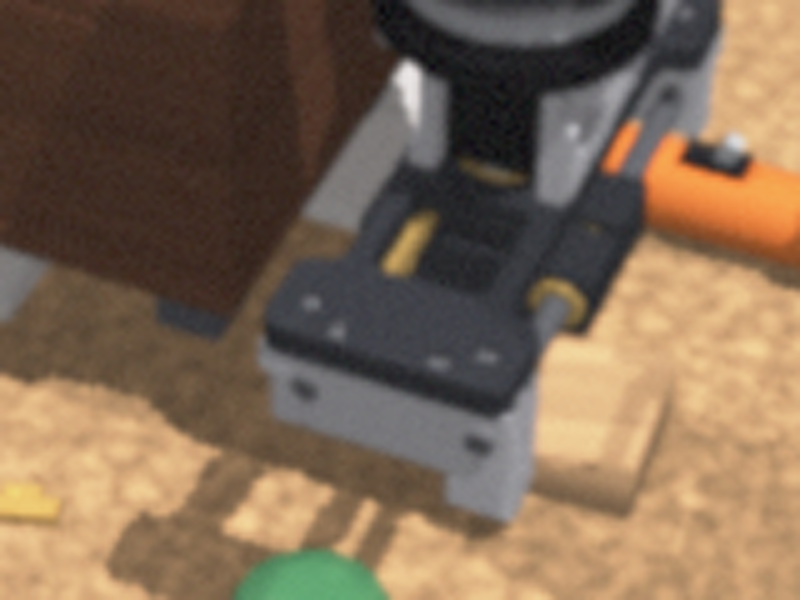

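Converted, 95 mm / 600 = 0.1583, 85 mm / 600 = 0.1417.

{"op": "arm_command", "data": {"plan": [[[0,0.01,0,0,0,0,1],[0,0.02,-0.0167,0,0,0,1],[0,0.02,-0.0667,0,0,0,0.6],[0.0333,0.01,-0.0917,0,0,0,0.6],[0.0833,-0.01,-0.0917,0,0,0,0.6],[0.1417,-0.03,-0.0917,0,0,0,0.6],[0.1583,-0.0433,-0.0917,0,0,0,0.6],[0.1583,-0.0433,-0.0917,0,0,0,0.6]]]}}

```text
time_s: 4.5
ee_pos: [0.5983, 0.1849, 0.0609]
eef_rot: [3.142, -0.0, 1.509]
force: [0.2, -0.5, -0.2]
grip_width: 0.0186
grip_force: 0.0
```

```bash
python3 - <<'E'
from h import *
im,d=snap('top'); cv2.imwrite('pics/top2.png',cv2.resize(im[225:375,220:400],None,fx=4,fy=4,interpolation=cv2.INTER_CUBIC))
P=cloud('top',d)
m=(P[...,2]>0.008)&(P[...,2]<0.035);m[:246]=0;m[300:]=0;m[:,:258]=0;m[:,332:]=0
m=cv2.morphologyEx(m.astype(np.uint8),cv2.MORPH_OPEN,np.ones((3,3)))
r=cv2.minAreaRect(P[m>0][:,:2].astype(np.float32));print(r,cv2.boxPoints(r))
E
```

```text
((0.580557107925415, 0.08574308454990387), (0.050384677946567535, 0.08945673704147339), 0.4997917711734772) [[0.55497557 0.13025   ]
 [0.5557559  0.04079667]
 [0.60613865 0.04123616]
 [0.6053583  0.1306895 ]]
```

View pics/top2.png

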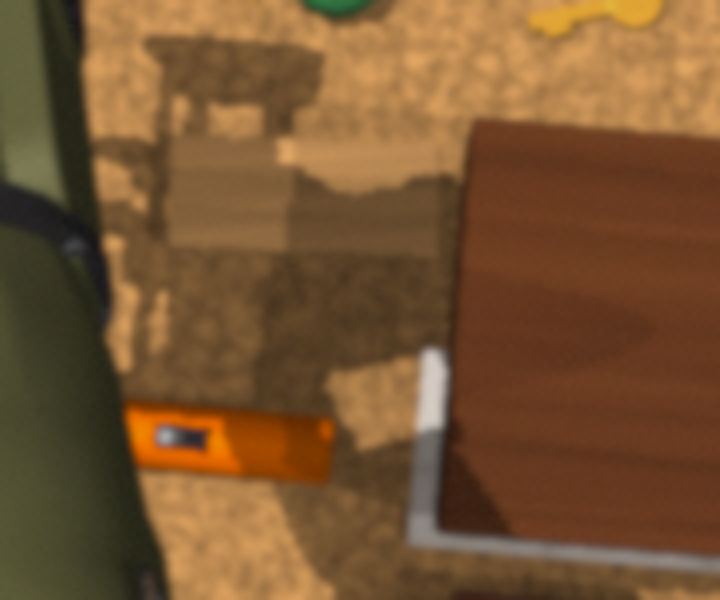

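The wedge moved sideways cleanly. Its centre line is now at x≈0.580, about 4 mm from the foot, and its back is at y≈0.130. Next I lower the fingers behind it.

Converted, 54 mm / 600 = 0.09, 40 mm / 600 = 0.0667.

{"op": "arm_command", "data": {"plan": [[[-0.0167,-0.0133,0,0,0,0,0.6],[-0.035,-0.025,0.025,0,0,0,0.6],[-0.035,-0.025,0.0667,0,0,0,0.6],[-0.035,-0.025,0.09,0,0,0,0.6],[-0.035,-0.025,0.09,0,0,0,0.6],[-0.035,-0.025,0.09,0,0,0,0.6]]]}}

```text
time_s: 5.15
ee_pos: [0.5829, 0.1633, 0.0069]
eef_rot: [3.141, -0.0, 1.506]
force: [0.3, 0.9, 0.7]
grip_width: 0.019
grip_force: 0.0
```

```bash
python3 -c "
from h import *
to([.580,.138,.007],1.51)"
```

```text
t 5.15 at [0.5829 0.1633 0.0069] [ 3.141 -0.     1.506] F [0.29 0.91 0.7 ] w 0.019
shift mm [-25.4  -1.3  -0.1] turn [ 0.    -0.    -0.004]
```

Converted, -62 mm / 600 = -0.1033, -57 mm / 600 = -0.095.

{"op": "arm_command", "data": {"plan": [[[-0.0133,0,0,0,0,0,0.6],[-0.0267,0,0,0,0,0,0.6],[-0.0367,0,0,0,0,0,0.6],[-0.045,0,0,0,0,0,0.6],[-0.0533,0,0,0,0,0,0.6],[-0.0617,0,0,0,0,0,0.6],[-0.07,0,0,0,0,0,0.6],[-0.0783,0,0,0,0,0,0.6],[-0.0867,0,0,0,0,0,0.6],[-0.095,0,0,0,0,0,0.6],[-0.1033,0,0,0,0,0,0.6],[-0.1033,0,0,0,0,0,0.6]]]}}

```text
time_s: 6.35
ee_pos: [0.5783, 0.1011, 0.0064]
eef_rot: [-3.141, 0.0, 1.506]
force: [0.2, -0.3, -0.3]
grip_width: 0.0189
grip_force: 0.0
```

```bash
python3 - <<'E'
from h import *
im,d=snap('scene'); cv2.imwrite('pics/sc3.png',cv2.resize(im[225:345,270:430],None,fx=5,fy=5,interpolation=cv2.INTER_CUBIC))
f=[ctrl.get_obs()['force']]
for i in range(3): cams.camera('top'); f.append(ctrl.get_obs()['force'])
print(np.round(f,2)); print(ctrl.get_obs()['ee_pos'])
E
```

```text
[[ 0.25 -0.64  0.19]
 [ 0.33  0.75  0.9 ]
 [ 0.34  0.02 -0.12]
 [-0.    1.63  0.53]]
[0.5783316  0.1018479  0.00637074]
```

View pics/sc3.png

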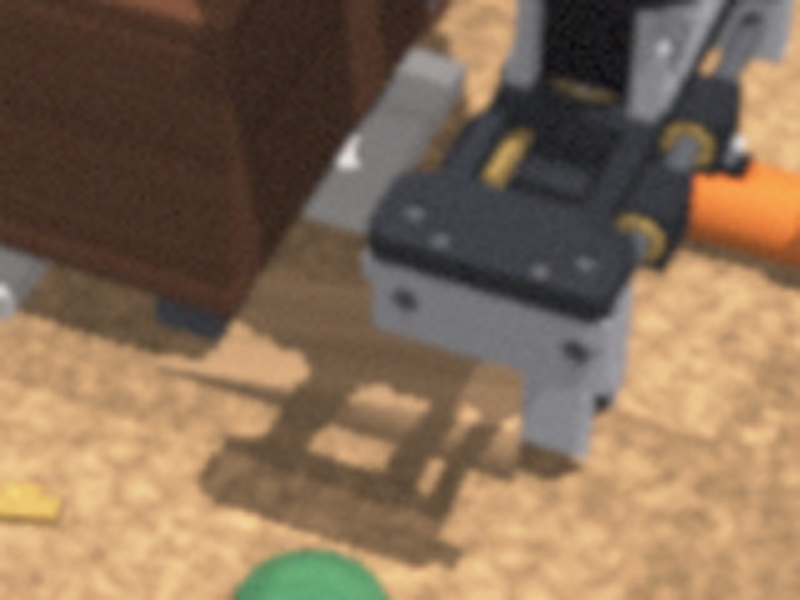

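{"op": "arm_command", "data": {"plan": [[[-0.0033,0,0,0,0,0,0.6],[-0.0067,0,0,0,0,0,0.6],[-0.01,0,0,0,0,0,0.6],[-0.01,0,0,0,0,0,0.6]]]}}

```text
time_s: 6.95
ee_pos: [0.578, 0.0955, 0.0064]
eef_rot: [-3.141, 0.0, 1.507]
force: [0.2, 0.9, -0.1]
grip_width: 0.0184
grip_force: 0.0
```

Converted, -4 mm / 600 = -0.0067, -2 mm / 600 = -0.0033.

{"op": "arm_command", "data": {"plan": [[[-0.0033,0,0,0,0,0,0.6],[-0.0067,0,0,0,0,0,0.6],[-0.0067,0,0,0,0,0,0.6]]]}}

```text
time_s: 7.25
ee_pos: [0.5778, 0.0916, 0.0065]
eef_rot: [3.142, 0.0, 1.507]
force: [0.5, 0.3, 0.0]
grip_width: 0.0187
grip_force: 0.0
```

Converted, -3 mm / 600 = -0.005, -2 mm / 600 = -0.0033.

{"op": "arm_command", "data": {"plan": [[[-0.0033,0,0,0,0,0,0.6],[-0.005,0,0,0,0,0,0.6],[-0.005,0,0,0,0,0,0.6]]]}}

```text
time_s: 7.55
ee_pos: [0.5776, 0.0887, 0.0065]
eef_rot: [3.142, 0.0, 1.507]
force: [0.6, 0.0, 0.0]
grip_width: 0.0187
grip_force: 0.0
```

Converted, -3 mm / 600 = -0.005, -2 mm / 600 = -0.0033.

{"op": "arm_command", "data": {"plan": [[[-0.0017,0,0,0,0,0,0.6],[-0.0033,0,0,0,0,0,0.6],[-0.005,0,0,0,0,0,0.6],[-0.005,0,0,0,0,0,0.6]]]}}

```text
time_s: 7.95
ee_pos: [0.5774, 0.0857, 0.0064]
eef_rot: [-3.142, 0.0, 1.507]
force: [-0.0, -0.8, 0.1]
grip_width: 0.0189
grip_force: 0.0
```

Converted, -2 mm / 600 = -0.0033, -1 mm / 600 = -0.0017.

{"op": "arm_command", "data": {"plan": [[[-0.0017,0,0,0,0,0,0.6],[-0.0033,0,0,0,0,0,0.6],[-0.0033,0,0,0,0,0,0.6]]]}}

```text
time_s: 8.25
ee_pos: [0.5772, 0.0837, 0.0064]
eef_rot: [-3.142, 0.0, 1.507]
force: [-0.2, -0.1, 0.1]
grip_width: 0.0188
grip_force: 0.0
```

{"op": "arm_command", "data": {"plan": [[[-0.0017,0,0,0,0,0,0.6],[-0.0033,0,0,0,0,0,0.6],[-0.0033,0,0,0,0,0,0.6]]]}}

```text
time_s: 8.55
ee_pos: [0.5771, 0.0817, 0.0064]
eef_rot: [-3.142, 0.0, 1.507]
force: [-0.4, -0.4, 0.5]
grip_width: 0.0188
grip_force: 0.0
```

Converted, -2 mm / 600 = -0.0033, -1 mm / 600 = -0.0017.

{"op": "arm_command", "data": {"plan": [[[-0.0017,0,0,0,0,0,0.6],[-0.0033,0,0,0,0,0,0.6],[-0.0033,0,0,0,0,0,0.6]]]}}

```text
time_s: 8.85
ee_pos: [0.577, 0.0797, 0.0065]
eef_rot: [3.142, 0.0, 1.507]
force: [0.2, 0.3, -0.4]
grip_width: 0.0188
grip_force: 0.0
```

Converted, -2 mm / 600 = -0.0033, -1 mm / 600 = -0.0017.

{"op": "arm_command", "data": {"plan": [[[-0.0017,0,0,0,0,0,0.6],[-0.0033,0,0,0,0,0,0.6],[-0.0033,0,0,0,0,0,0.6]]]}}

```text
time_s: 9.15
ee_pos: [0.5769, 0.0777, 0.0065]
eef_rot: [3.142, 0.0, 1.507]
force: [-0.5, 0.1, 0.2]
grip_width: 0.0187
grip_force: 0.0
```

```bash
python3 - <<'E'
from h import *
f=[ctrl.get_obs()['force']]
for i in range(4): im,d=snap('scene'); f.append(ctrl.get_obs()['force'])
print(np.mean(f,0).round(2)); print(ctrl.get_obs()['ee_pos'])
E
```

```text
[0.08 0.53 0.07]
[0.57688194 0.07782201 0.0064667 ]
```

Converted, -1.5 mm / 600 = -0.0025, -0.7 mm / 600 = -0.0012.

{"op": "arm_command", "data": {"plan": [[[-0.0012,0,0,0,0,0,0.6],[-0.0025,0,0,0,0,0,0.6],[-0.0025,0,0,0,0,0,0.6]]]}}

```text
time_s: 9.65
ee_pos: [0.5768, 0.0763, 0.0065]
eef_rot: [3.142, 0.0, 1.507]
force: [-0.5, 0.8, 0.2]
grip_width: 0.0189
grip_force: 0.0
```

Converted, -1.5 mm / 600 = -0.0025, -0.7 mm / 600 = -0.0012.

{"op": "arm_command", "data": {"plan": [[[-0.0012,0,0,0,0,0,0.6],[-0.0025,0,0,0,0,0,0.6],[-0.0025,0,0,0,0,0,0.6]]]}}

```text
time_s: 9.95
ee_pos: [0.5766, 0.0747, 0.0064]
eef_rot: [-3.142, 0.0, 1.507]
force: [-1.0, -0.3, 0.4]
grip_width: 0.0189
grip_force: 0.0
```

Converted, -1.5 mm / 600 = -0.0025, -0.7 mm / 600 = -0.0012.

{"op": "arm_command", "data": {"plan": [[[-0.0012,0,0,0,0,0,0.6],[-0.0025,0,0,0,0,0,0.6],[-0.0025,0,0,0,0,0,0.6]]]}}

```text
time_s: 10.25
ee_pos: [0.5766, 0.0733, 0.0064]
eef_rot: [-3.142, 0.0, 1.507]
force: [-0.4, 0.5, 0.4]
grip_width: 0.0189
grip_force: 0.0
```

Converted, -1.3 mm / 600 = -0.0022, -0.7 mm / 600 = -0.0012.

{"op": "arm_command", "data": {"plan": [[[-0.0012,0,0,0,0,0,0.6],[-0.0022,0,0,0,0,0,0.6],[-0.0022,0,0,0,0,0,0.6]]]}}

```text
time_s: 10.55
ee_pos: [0.5765, 0.072, 0.0064]
eef_rot: [-3.142, 0.0, 1.507]
force: [-0.2, 1.2, 0.2]
grip_width: 0.0185
grip_force: 0.1
```

```bash
python3 - <<'E'
from h import *
old=cv2.imread('pics/scene0.png'); oldt=cv2.imread('pics/top0.png'); f=[]
for i in range(4): im,d=snap('scene'); f.append(ctrl.get_obs()['force'])
t,_=snap('top')
print(np.mean(f,0).round(2),ctrl.get_obs()['ee_pos'])
g=lambda i:np.float32(cv2.cvtColor(i,cv2.COLOR_BGR2GRAY))
# shift of box patches
for nm,a,b,(u,v,w,h) in (('far corner sc',old,im,(225,140,40,30)),('left corner sc',old,im,(175,175,40,70)),('front bottom edge sc',old,im,(200,240,60,30)),('flap-top',oldt,t,(455,250,60,60)),('bl top',oldt,t,(460,340,60,45)),('right edge top',oldt,t,(325,300,30,60)),('ref cup',oldt,t,(450,205,55,40))):
    A,B=g(a)[v:v+h,u:u+w],g(b)[v:v+h,u:u+w]; print(nm,np.round(cv2.phaseCorrelate(A,B,cv2.createHanningWindow((w,h),cv2.CV_32F)),2))
cv2.imwrite('pics/sc4.png',cv2.resize(im[225:345,270:430],None,fx=5,fy=5,interpolation=cv2.INTER_CUBIC))
E
```

```text
[ 0.18 -0.24  0.11] [0.57649239 0.07204586 0.0064492 ]Traceback (most recent call last):
  File "<stdin>", line 9, in <module>
    return _wrapfunc(a, 'round', decimals=decimals, out=out)
    return _wrapit(obj, method, *args, **kwds)
    conv = _array_converter(obj)
ValueError: setting an array element with a sequence. The requested array has an inhomogeneous shape after 1 dimensions. The detected shape was (2,) + inhomogeneous part.
```

```bash
cat > chk.py <<'E'
from h import *
old=cv2.imread('pics/scene0.png'); oldt=cv2.imread('pics/top0.png')
im,_=load('scene'); t,_=load('top')
g=lambda i:np.float32(cv2.cvtColor(i,cv2.COLOR_BGR2GRAY))
for nm,a,b,(u,v,w,h) in (('far corner sc',old,im,(225,140,40,30)),('left corner sc',old,im,(175,175,40,70)),('front bottom sc',old,im,(200,240,60,30)),('flap top',oldt,t,(455,250,60,60)),('bl top',oldt,t,(460,340,60,45)),('+y edge top',oldt,t,(325,300,30,60)),('cup',oldt,t,(450,205,55,40))):
    A,B=g(a)[v:v+h,u:u+w],g(b)[v:v+h,u:u+w]; s,r=cv2.phaseCorrelate(A,B,cv2.createHanningWindow((w,h),cv2.CV_32F)); print(nm,np.round(s,2),round(r,2))
E
python3 chk.py; python3 -c "
from h import *
im,_=load('scene'); cv2.imwrite('pics/sc4.png',cv2.resize(im[225:345,270:430],None,fx=5,fy=5,interpolation=cv2.INTER_CUBIC))"
```

```text
far corner sc [-0.07  0.29] 0.94
left corner sc [ 0.03 -0.05] 1.1
front bottom sc [-0.11 -0.12] 1.15
flap top [0.09 0.07] 0.98
bl top [0.02 0.41] 1.07
+y edge top [-0.6 -1.4] 0.32
cup [0.01 0.06] 0.87
```

View pics/sc4.png

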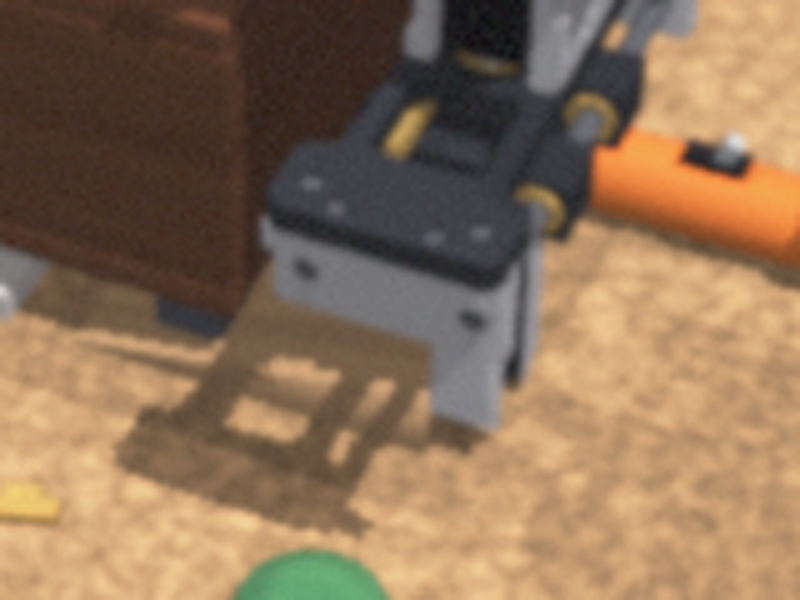

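The box hasn't moved, and the wedge's thin end is under the dark foot at about (190, 325), with no reaction yet. I keep going in small steps.

Converted, -1.3 mm / 600 = -0.0022, -0.7 mm / 600 = -0.0012.

{"op": "arm_command", "data": {"plan": [[[-0.0012,0,0,0,0,0,0.6],[-0.0022,0,0,0,0,0,0.6],[-0.0022,0,0,0,0,0,0.6]]]}}

```text
time_s: 11.1
ee_pos: [0.5764, 0.0711, 0.0065]
eef_rot: [3.142, -0.001, 1.507]
force: [0.2, 5.3, 0.8]
grip_width: 0.0189
grip_force: 2.4
```

Converted, -1.3 mm / 600 = -0.0022, -0.7 mm / 600 = -0.0012.

{"op": "arm_command", "data": {"plan": [[[-0.0012,0,0,0,0,0,0.6],[-0.0022,0,0,0,0,0,0.6],[-0.0022,0,0,0,0,0,0.6]]]}}

```text
time_s: 11.4
ee_pos: [0.5764, 0.07, 0.0065]
eef_rot: [3.141, -0.001, 1.507]
force: [1.3, 6.2, -1.1]
grip_width: 0.0188
grip_force: 3.3
```

Converted, -1 mm / 600 = -0.0017, -0.6 mm / 600 = -0.001.

{"op": "arm_command", "data": {"plan": [[[-0.001,0,0,0,0,0,0.6],[-0.0017,0,0,0,0,0,0.6],[-0.0017,0,0,0,0,0,0.6]]]}}

```text
time_s: 11.7
ee_pos: [0.5764, 0.069, 0.0065]
eef_rot: [3.141, -0.001, 1.507]
force: [2.7, 6.8, -0.9]
grip_width: 0.0187
grip_force: 3.4
```

Contact came at about 5 N and has risen to 6.8 N, so it's snug. I'll stop pushing, back off and check.

Converted, -170 mm / 600 = -0.2833, -130 mm / 600 = -0.2167.

{"op": "arm_command", "data": {"plan": [[[0.0167,0,0,0,0,0,0.6],[0.05,0,0,0,0,0,0.6],[0.05,0,-0.0667,0,0,0,1],[0.05,0,-0.1417,0,0,0,1],[0.05,0,-0.2167,0,0,0,1],[0.05,0,-0.2833,0,0,0,1],[0.05,0,-0.2833,0,0,0,1]]]}}

```text
time_s: 12.4
ee_pos: [0.5802, 0.0989, 0.1824]
eef_rot: [3.133, -0.001, 1.507]
force: [0.2, 0.2, 0.3]
grip_width: 0.0005
grip_force: 0.0
```

```bash
python3 - <<'E'
from h import *
snap('scene'); im,d=snap('top'); P=cloud('top',d); z=P[...,2]
zt=0.1456
m=((abs(z-zt)<0.012)&(d>0)); m[:, :320]=0; m[:,490:]=0; m[:240]=0; m[390:]=0
m=cv2.morphologyEx(m.astype(np.uint8),cv2.MORPH_OPEN,np.ones((5,5)))
Q=P[m>0]; r=cv2.minAreaRect(Q[:,:2].astype(np.float32)); print('box top',r)
def pl(Q): A=np.c_[Q[:,:2]-[.51,-.105],np.ones(len(Q))]; return np.linalg.lstsq(A,Q[:,2],rcond=None)[0].round(4)
print('plane',pl(Q))
to([.576,-.018,.18],1.51)
E
python3 chk.py
```

```text
box top ((0.5101862549781799, -0.10612417012453079), (0.22052104771137238, 0.16015806794166565), 86.2392807006836)
plane [-1.000e-04 -2.000e-04  1.456e-01]
t 12.5 at [0.5783 0.0986 0.1768] [3.14  0.    1.507] F [-0.01 -0.89 -0.77] w 0.0005
shift mm [-116.5    5.2   -3.1] turn [ 0.001  0.    -0.003]
far corner sc [-0.12 -0.26] 1.01
left corner sc [-0.75 -0.16] 1.09
front bottom sc [-0.44 -0.51] 1.01
flap top [0.84 0.24] 0.94
bl top [0.31 1.1 ] 1.07
+y edge top [1.15 0.5 ] 0.5
cup [-0.08  0.03] 0.9
```

The box has shifted only about 1.5 mm and is level. Now I move above box_press.

Converted, -118 mm / 600 = -0.1967, -80 mm / 600 = -0.1333.

{"op": "arm_command", "data": {"plan": [[[-0.0667,0.0033,-0.0083,0,0,0,1],[-0.1333,0.0067,-0.0083,0,0,0,1],[-0.1967,0.0083,0,0,0,0,1],[-0.1967,0.0083,0.0167,0,0,0,1],[-0.1967,0.0083,0.03,0,0,0,1],[-0.1967,0.0083,0.0367,0,0,0,1],[-0.1967,0.0083,0.0417,0,0,0,1],[-0.1967,0.0083,0.045,0,0,0,1],[-0.1967,0.0083,0.045,0,0,0,1],[-0.1967,0.0083,0.045,0,0,0,1]]]}}

```text
time_s: 13.5
ee_pos: [0.5758, -0.0194, 0.1497]
eef_rot: [3.141, 0.0, 1.507]
force: [-0.2, 0.3, -0.8]
grip_width: 0.0005
grip_force: 0.0
```

Converted, 4 mm / 600 = 0.0067, 3 mm / 600 = 0.005.

{"op": "arm_command", "data": {"plan": [[[0,0,0.0025,0,0,0,1],[0,0,0.005,0,0,0,1],[0,0,0.0067,0,0,0,1],[0,0,0.0067,0,0,0,1],[0,0,0.0067,0,0,0,1]]]}}

```text
time_s: 14.0
ee_pos: [0.5756, -0.0197, 0.1454]
eef_rot: [-3.142, -0.0, 1.507]
force: [0.5, -0.9, 0.3]
grip_width: 0.0003
grip_force: 0.0
```

Converted, 1.2 mm / 600 = 0.002, 0.7 mm / 600 = 0.0012.

{"op": "arm_command", "data": {"plan": [[[0,0,0.0012,0,0,0,1],[0,0,0.002,0,0,0,1],[0,0,0.002,0,0,0,1]]]}}

```text
time_s: 14.3
ee_pos: [0.5757, -0.0197, 0.1449]
eef_rot: [3.141, 0.0, 1.507]
force: [-2.4, -0.6, 4.1]
grip_width: 0.0005
grip_force: 2.7
```

Converted, 1 mm / 600 = 0.0017, 0.5 mm / 600 = 0.0008.

{"op": "arm_command", "data": {"plan": [[[0,0,0.0008,0,0,0,1],[0,0,0.0017,0,0,0,1],[0,0,0.0017,0,0,0,1],[0,0,0.0017,0,0,0,1]]]}}

```text
time_s: 14.7
ee_pos: [0.5759, -0.0196, 0.1447]
eef_rot: [3.14, -0.0, 1.507]
force: [-5.1, -0.1, 13.0]
grip_width: 0.0005
grip_force: 6.2
```

Converted, 0.5 mm / 600 = 0.0008, -0.2 mm / 600 = -0.0003.

{"op": "arm_command", "data": {"plan": [[[0,0.0008,-0.0003,0,0,0,1],[0,0.0008,-0.0003,0,0,0,1],[0,0.0008,-0.0003,0,0,0,1],[0,0.0008,-0.0003,0,0,0,1],[0,0.0008,-0.0003,0,0,0,1]]]}}

```text
time_s: 15.2
ee_pos: [0.576, -0.0196, 0.1446]
eef_rot: [3.141, -0.0, 1.507]
force: [-7.6, -0.0, 11.4]
grip_width: 0.0007
grip_force: 6.0
```

```bash
python3 - <<'E'
from h import *
f=[]
for i in range(6): snap('top'); f.append(ctrl.get_obs()['force'])
snap('scene');print(np.round(f,1)); print(ctrl.get_obs()['ee_pos'])
E
python3 chk.py
```

```text
[[-7.5  0.5 12.3]
 [-6.6  0.3 12.2]
 [-7.7  1.1 11.4]
 [-7.3  1.2 12.3]
 [-7.2  0.9 12.8]
 [-7.1  1.1 11.8]]
[ 0.57601807 -0.01966524  0.1446491 ]
far corner sc [-0.13 -0.02] 0.96
left corner sc [-0.26 -0.21] 1.04
front bottom sc [-0.59 -0.24] 1.09
flap top [0.68 0.25] 1.03
bl top [0.43 1.1 ] 1.06
+y edge top [-0.09  4.14] 0.27
cup [0.09 0.08] 0.92
```

It takes 12 N at a steady height of 0.1446 m with no give. I release and retreat clear.

Converted, 200 mm / 600 = 0.3333, 170 mm / 600 = 0.2833.

{"op": "arm_command", "data": {"plan": [[[0,-0.0017,-0.0008,0,0,0,1],[0,-0.0017,-0.005,0,0,0,1],[0,-0.0017,-0.0333,0,0,0,1],[0,-0.0017,-0.0833,0,0,0,1],[0.0667,-0.0017,-0.15,0,0,0,1],[0.1333,-0.0017,-0.2,0,0,0,1],[0.2083,-0.0017,-0.2,0,0,0,1],[0.2833,-0.0017,-0.2,0,0,0,1],[0.3333,-0.0017,-0.2,0,0,0,1],[0.3333,-0.0017,-0.2,0,0,0,1],[0.3333,-0.0017,-0.2,0,0,0,1]]]}}

```text
time_s: 16.65
ee_pos: [0.5878, 0.18, 0.2631]
eef_rot: [-3.141, 0.0, 1.508]
force: [0.2, -0.1, -0.1]
grip_width: 0.0007
grip_force: 0.0
```

```bash
python3 - <<'E'
from h import *
snap('scene'); im,d=snap('top'); P=cloud('top',d); z=P[...,2]
m=((abs(z-.1456)<0.012)&(d>0)); m[:, :320]=0; m[:,490:]=0; m[:240]=0; m[390:]=0
m=cv2.morphologyEx(m.astype(np.uint8),cv2.MORPH_OPEN,np.ones((5,5)))
Q=P[m>0]; r=cv2.minAreaRect(Q[:,:2].astype(np.float32)); print('box top',r)
print(np.linalg.lstsq(np.c_[Q[:,:2]-[.51,-.105],np.ones(len(Q))],Q[:,2],rcond=None)[0].round(4))
w=(z>.008)&(z<.035); w[:246]=0;w[300:]=0;w[:,:270]=0;w[:,336:]=0
w=cv2.morphologyEx(w.astype(np.uint8),cv2.MORPH_OPEN,np.ones((3,3)));r=cv2.minAreaRect(P[w>0][:,:2].astype(np.float32));print('wedge',cv2.boxPoints(r))
o=ctrl.get_obs();print(o['ee_pos'],o['force'].round(1),o['time_s'])
im,_=load('scene');cv2.imwrite('pics/sc5.png',im)
E
python3 chk.py
```

```text
box top ((0.5102649927139282, -0.10642549395561218), (0.22111786901950836, 0.1601974219083786), 86.19351196289062)
[ 2.000e-04 -1.000e-04  1.456e-01]
wedge [[ 0.54706484  0.00148047]
 [ 0.5977604  -0.0017036 ]
 [ 0.6017119   0.06121157]
 [ 0.5510164   0.06439564]]
[0.58799933 0.1788834  0.26341436] [-0.9 -0.4  0.6] 16.75
far corner sc [-0.07 -0.23] 1.11
left corner sc [-0.36 -0.25] 1.09
front bottom sc [-0.49 -0.33] 1.02
flap top [0.75 0.26] 0.97
bl top [0.38 1.07] 1.02
+y edge top [0.29 0.71] 0.6
cup [ 0.11 -0.16] 0.88
```

View pics/sc5.png

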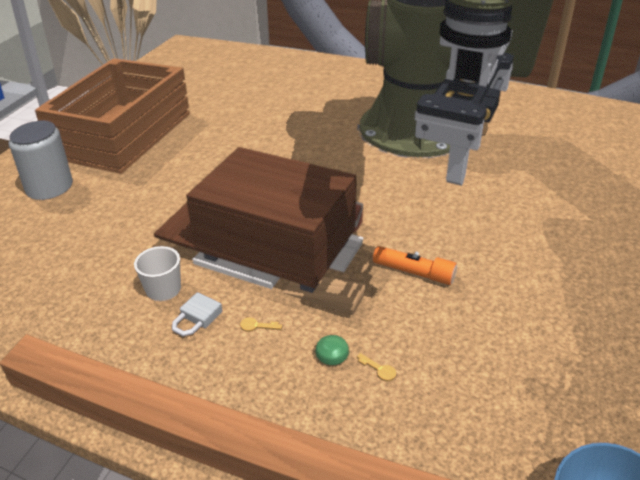

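The wedge sits under the foot at about (310, 285), its back at y≈0.063 and its tip at about -0.057, which is 37 mm past the foot's middle. The box is level and 1.4 mm from its start, nothing else has moved, and the arm is clear. I'm handing in.

```bash
python3 -c "
from station import ctrl
print(ctrl.hand_in())"
```

```text
the job is handed in; nothing more can be done
None
```

The job is handed in, with no verdict returned: the wedge is snug under the hanging foot, the box held a 12 N press without giving, it stands level about 1.4 mm from its start, and the other things look undisturbed.

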